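Charge the test sieve with washed stones using the flat scoop, and lid it

TASK

Get the sieve ready for the shaker: with the flat scoop that lies in the sample pan, scoop up all five stones and tip them into the sieve from close above its rim - never take a stone with the fingers. Lay the empty scoop back down flat in the pan and put the lid fully home and level on the sieve. Leave the sieve standing where it is and do not push the wash bottle, the mortar or the tins about.

Things in the scene. Friction and masses are not known exactly. Their poses are not given: they have to be found in the camera images.
- pan: Open sheet-steel sample pan on the drain table; fixed. Flat inner floor 300 mm long (pan x) by 118 mm wide (pan y), 3 mm above the table; walls 2 mm thick, rim 44 mm above the table, side walls upright, end walls flared outwards by 0.15 rad. Origin: on the table under the pan's middle; x points from the end where the scoop starts to the end where the stones lie, z up.
- scoop_grip (a point): Flat aluminium hand scoop, 0.26 kg, loose, lying level in the pan, nose towards the stones: middle of its black non-slip rubber grip, a bar 24 mm wide (y, flat sides), 24 mm thick, 110 mm long, rising backwards at 0.4 rad; pinch it across y from above. x points to the nose, z up (square to the bowl floor). The bowl's front lip lies 195.9 mm ahead (+x) and, like its flat underside, 71.9 mm below.
- scoop_bowl (a point): Middle of the bowl's inner floor, 70 mm behind the front lip, 65 mm ahead of the back wall, 2.4 mm above the underside; axes as scoop_grip. Bowl 135 mm long, 104 mm wide outside (7 mm free each side in the pan), floor 2.4 mm thick thinned to a 0.6 mm lip over the front 22 mm; back wall 52 mm high, sides falling from 52 mm at the back to 12 mm at the front; front open.
- sieve: Round steel test sieve on its receiver (one piece), 0.95 kg, loose, on the bench left of the drain table; open at the top. 206 mm across, 197 mm inside, rim 98 mm above its foot; wire mesh deck 36 mm above the foot. Origin: middle of its foot on the bench top, about 5 mm above the drain table. z up.
- sieve_rim (a point): Centre of the sieve's open mouth, level with its rim, 98 mm above its foot. On the way from the pan to the sieve stands the drain table's side wall; its upper edge is 135 mm above the drain table, and all that is carried across must pass over it.
- lid_knob (a point): Lid of the sieve, lying on the bench, 0.18 to 0.29 kg: steel disc 207 mm across, 3 mm thick, with a bevelled plug below it, 188 mm across, 10 mm deep, that drops inside the sieve's rim (4 mm play all round). This point: centre of its round dark knob (33 mm across, 24 mm high), 38.5 mm above the plug's underside, 28.5 mm above the disc's underside; 126.5 mm above the sieve's foot when home.
- bottle_wash: White squeeze bottle, 54 mm across, 158 mm high, standing on the drain table; bystander. Origin under its middle.
- mortar_b: White porcelain mortar with its pestle standing in it, 79 mm across, 84 mm high; bystander. Origin under its middle.
- tin_a: Round moisture tin with its lid on, 57 mm across, 38 mm high, alone on the near part of the bench; bystander. Origin under its middle.
- stone_0_c (a point): Water-worn grey-brown stone, about 44 x 38 x 30 mm, 45 to 95 g; point at its centre, about 15 mm above whatever it lies on. Five alike stones lie loose in the pan ahead of the scoop, not stacked; they may roll or slide. To be moved with the scoop, not with the fingers.
- stone_1_c (a point): Water-worn grey-brown stone, about 40 x 37 x 31 mm, 45 to 95 g; point at its centre, about 15 mm above whatever it lies on. Five alike stones lie loose in the pan ahead of the scoop, not stacked; they may roll or slide. To be moved with the scoop, not with the fingers.
- stone_2_c (a point): Water-worn grey-brown stone, about 42 x 36 x 30 mm, 45 to 95 g; point at its centre, about 15 mm above whatever it lies on. Five alike stones lie loose in the pan ahead of the scoop, not stacked; they may roll or slide. To be moved with the scoop, not with the fingers.
- stone_3_c (a point): Water-worn grey-brown stone, about 39 x 35 x 28 mm, 45 to 95 g; point at its centre, about 15 mm above whatever it lies on. Five alike stones lie loose in the pan ahead of the scoop, not stacked; they may roll or slide. To be moved with the scoop, not with the fingers.
- stone_4_c (a point): Water-worn grey-brown stone, about 43 x 37 x 31 mm, 45 to 95 g; point at its centre, about 15 mm above whatever it lies on. Five alike stones lie loose in the pan ahead of the scoop, not stacked; they may roll or slide. To be moved with the scoop, not with the fingers.
Mind the look-alikes: they are no part of the job. Leave any pink or red look-alike of the part that bears stone_4_c alone. What is shaped like the part that bears stone_3_c but purple is not meant.

How it is judged:
By the outcome, as a careful person would: the job done as asked, in the order asked, and still so for the second after the job is handed in, with the robot touching nothing.
It also fails if it takes over 72 s, if anything falls off the work surface, if the arm or the gripper's body presses on something with over 40 N, if the wrist force passes 120 N, or if a joint passes its speed limit or range.

ROBOT

A 7-joint arm with a two-finger parallel gripper is mounted at the origin on a cart in front of the work surface, level with it; the furniture and walls round the work are solid. World frame = base frame: x ahead of the robot, y to its left, z up, the work surface at z = 0. Lengths are in m, angles in degrees, forces in N, time in s.
With the tool pointing down it reaches from about 0.4 to 0.925 m from the base axis. Payload 5.6 kg.
Tool frame: the origin (TCP) lies midway between the tips of the shut fingers; the grasp point (between the pads) lies manip.grip_point_offset behind it (manip.grip_point_offset is the distance from the TCP to the grasp point, in m); z points along the fingers, y is the line along which they close (so a half turn about z gives the same grasp; the last joint's range is limited). The gripper opens to 85 mm and grips with 20 to 120 N. Pads are 22 mm wide; open, the fingers measure 114 mm over their backs; the gripper's body (76 mm by 85 mm) begins 54 mm behind the grasp point. The pads swing forward as they close: fully open they stand 13 mm farther back than shut.
Start: joints at [72.135, 26.786, -0.665, 91.828, 0.344, 61.387, -3.226], TCP at [0.173, -0.627, 0.231] pointing down, gripper open.
Joint ranges: [-144.91, 144.91], [-17.63, 115.5], [-89.93, 88.59], [15.96, 139.68], [-74.01, 254.01], [8.47, 105.57], [-167.45, 167.45]. Speed limits (degrees/s): [147.25, 147.25, 180, 180, 180, 180, 180].

INTERFACE

Orientations are given as a 3x3 rotation matrix whose columns are the frame's x, y, z axes.
In Python, from plant import manip gives the robot as it stands.
- The arm moves only by the tool step_arm, never from a script. Its argument "motion" is a list of rows, each an object with "linear": the shift along the tool's x, y, z in cm, a list of three; "turn": the turn about the tool's z in rad. A call has 1 to 10 rows; each row is the pose to reach, as a shift and turn from the pose commanded when the call began, along the tool's axes at that moment; what a row does not reach only later rows make up. A row lasts 1/10 s, in which the tool goes at most 50 mm and 8.59 degrees, less where a joint would pass 70% of its speed; a pose out of reach is approached as far as the arm can. A call with a gripper value outside its range is refused whole. "gripper" is the closure in counts, from 0 (fully open) to 255 (shut), set as the call begins (left out, the last holds). The fingers move at their own pace and stop on an object; "squeeze" is the grip in N (left out, the last holds). Time passes only in rows, so rows that repeat a pose let the fingers close. It gives the time, the measured TCP pose, the force, the opening and the grip force at its end, in the units of the state.
- manip.sense(): the state, without advancing time (a new reading comes with each control period).
- manip.snapshot(name): name is "scene" or "top"; returns (picture, depth): 400x640x3 uint8, blue, green, red; 400x640 float32, m along the optical axis (not along the pixel's ray), 0 where there is no reading.
- manip.camera_info(name): a dict with "mtx" (3x3 intrinsics, pixels), "position" and "orientation" of the camera in the world. Camera axes: x right, y down, z forward; pixel columns grow to the right and rows downward; lengths in m; the calibration is good to about 2 mm. A picture is of the moment at which its call begins. camera_info takes no time and is no camera call.
- manip.hand_in(): hands the job in; it is judged then, once.
The state is a dict: "time_s": time; "qpos": joint angles; "qvel": joint speeds; "tau": joint torques, N m; "position": TCP position; "tcp_rot": TCP orientation; "force": force on the tool from outside, world axes, zero at the start; "moment": the same for the moment, N m; "grip_width": opening from 0.0 (shut) to 1.0 (fully open); "grasp_force": force on a finger pad.
Only numpy, scipy, OpenCV 4.12 (cv2) and the standard library are available. Lean on these libraries where they do the work, as an engineer would, in place of code of your own. Each camera call takes 0.05 s, during which the arm holds its last target. There are 200 camera calls.

## Working session

There is one attempt and no reset: what is moved stays moved. The work goes in short steps, Python scripts to look and compute and a tool call to move; the robot and the scene stay as the last step left them, time stands still between calls to the robot, and variables do not carry over. Pictures are saved under pics/ and viewed, at most 10 in all, crops included, and the job is handed in when it is done.

Besides the shell and the picture viewer there is one more tool, called after ">>>" as name(argument=value, ...) on one line, values as JSON. step_arm: Moves the arm, as the interface text tells. Its arguments: {"type":"object","properties":{"motion":{"type":"array"},"gripper":{"type":"number"},"squeeze":{"type":"number"}},"required":["motion"]}

```bash
mkdir -p pics; ls; python3 - <<'E'
from plant import manip
import cv2,numpy as np
np.set_printoptions(precision=4,suppress=True)
print(manip.grip_point_offset)
for n in("scene","top"):
    p,d=manip.snapshot(n); cv2.imwrite(f"pics/{n}0.png",p); np.save(f"{n}0.npy",d)
    print(n,manip.camera_info(n))
print(manip.sense())
E
```

```text
pics
0.0187
scene {'mtx': array([[428.0908,   0.    , 314.9163],
       [  0.    , 428.0908, 197.4026],
       [  0.    ,   0.    ,   1.    ]]), 'position': array([ 0.0769, -0.6439,  0.9685]), 'orientation': array([[ 0.8091, -0.4325,  0.3978],
       [-0.5876, -0.6039,  0.5386],
       [ 0.0073, -0.6695, -0.7427]])}
top {'mtx': array([[510.3853,   0.    , 314.8191],
       [  0.    , 510.3853, 200.4345],
       [  0.    ,   0.    ,   1.    ]]), 'position': array([0.3273, 0.0065, 1.478 ]), 'orientation': array([[-0.0262, -0.9884,  0.1495],
       [-0.9996,  0.0253, -0.0078],
       [ 0.0039, -0.1497, -0.9887]])}
{'time_s': 0.1, 'qpos': array([72.1343, 26.8301, -0.6648, 91.8764,  0.3436, 61.3858, -3.2269]), 'qvel': array([-0.012 , -0.1109, -0.034 , -0.1651,  0.0522, -0.0233, -0.0384]), 'tau': array([  0.0011, -53.3519,   0.0214, -25.1968,   0.0114,   0.0043,
         0.    ]), 'position': array([ 0.1724, -0.6262,  0.2304]), 'tcp_rot': array([[ 0.9641,  0.2655, -0.0005],
       [ 0.2655, -0.9641,  0.0015],
       [-0.0001, -0.0016, -1.    ]]), 'force': array([0.4904, 0.4796, 0.1812]), 'moment': array([ 0.0176,  0.0612, -0.0061]), 'grasp_force': 0.0, 'grip_width': 0.9989946095046558}
```

View pictures.

View pics/scene0.png

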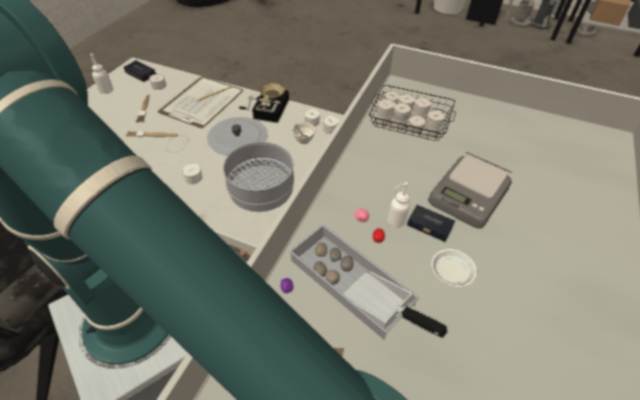

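View pics/top0.png

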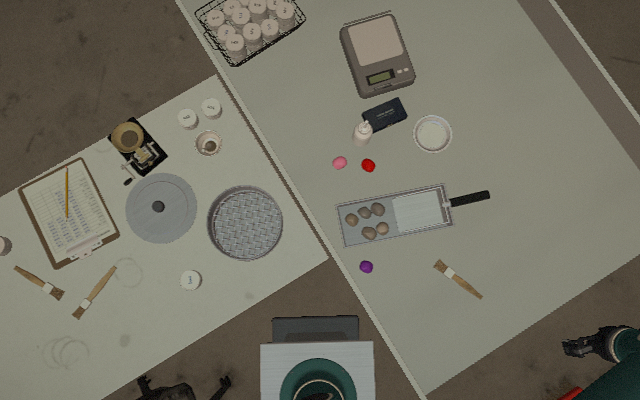

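Scene view: pan around (353,280), grip (425,320), sieve (260,175), knob (237,129). Top view: stones at (352,219), (364,213), (378,210), (369,233) and (382,228), grey-brown and inside the pan. The look-alikes are pink (340,162), red (368,165) and purple (366,267), all outside it. Scoop grip (470,198), sieve (245,222), knob (158,207).

```bash
cat > h.py <<'E'
from plant import manip
import cv2,numpy as np
np.set_printoptions(precision=4,suppress=True)
def ray(n,u,v):
    c=manip.camera_info(n);K=c["mtx"]
    d=c["orientation"]@np.array([(u-K[0,2])/K[0,0],(v-K[1,2])/K[1,1],1.]);return c["position"],d
def onz(n,u,v,z):
    p,d=ray(n,u,v);return p+d*(z-p[2])/d[2]
def dep(n,u,v,D):
    p,d=ray(n,u,v);u=int(round(u));v=int(round(v));return p+d*np.median(D[v-1:v+2,u-1:u+2])
def cloud(n,D):
    c=manip.camera_info(n);K=c["mtx"];v,u=np.mgrid[:D.shape[0],:D.shape[1]]
    P=np.stack([(u-K[0,2])/K[0,0]*D,(v-K[1,2])/K[1,1]*D,D],-1);return P@c["orientation"].T+c["position"]
E
python3 - <<'E'
from h import *
D=np.load("top0.npy");I=cv2.imread("pics/top0.png")
for nm,u,v in [("table",480,160),("bench",150,270),("wall",300,210),("sieve mesh",245,222),("knob",158,207),("disc",180,215),("bottle",363,133),("mortar",208,143),("panfloor",372,245),("scoopfloor",415,212),("tin",190,280)]:
    print(nm,dep("top",u,v,D))
P=cloud("top",D);hsv=cv2.cvtColor(I,cv2.COLOR_BGR2HSV)
# grip: dark pixels
roi=np.zeros(D.shape,bool);roi[180:215,445:500]=1
m=roi&(I.max(2)<50);q=P[m];print("grip n",m.sum(),q.min(0),q.max(0))
v,u=np.nonzero(m);r=cv2.minAreaRect(np.c_[u,v].astype(np.float32));print(r)
c=onz("top",*r[0],0.087);print("grip centre",c)
d=np.linalg.svd(q[:,:2]-q[:,:2].mean(0),full_matrices=0)[2][0];print("dir",d,np.degrees(np.arctan2(d[1],d[0])))
bx=cv2.boxPoints(r);print([onz("top",*b,0.085)[:2] for b in bx])
# sieve rim
roi[:]=0;roi[175:270,198:292]=1;m=roi&(P[...,2]>.09)&(P[...,2]<.12);q=P[m]
(cx,cy),R=cv2.minEnclosingCircle(q[:,:2].astype(np.float32));print("sieve",cx,cy,R,np.median(q[:,2]))
# pan rim points
roi[:]=0;roi[175:255,325:460]=1;m=roi&(P[...,2]>.034)&(P[...,2]<.05);q=P[m]
r=cv2.minAreaRect(q[:,:2].astype(np.float32));print("pan rim",r)
# knob
roi[:]=0;roi[195:220,145:172]=1;m=roi&(P[...,2]>.04)&(P[...,2]<.075)&(I.max(2)<95);q=P[m];v,u=np.nonzero(m)
print("knob",m.sum(),cv2.minEnclosingCircle(q[:,:2].astype(np.float32)),np.percentile(q[:,2],[5,50,95]),onz("top",u.mean(),v.mean(),.05))
E
python3 - <<'E'
import cv2
I=cv2.imread("pics/top0.png")
cv2.imwrite("pics/c1.png",cv2.resize(I[150:275,325:500],None,fx=4,fy=4,interpolation=cv2.INTER_CUBIC))
E
```

```text
table [ 0.6598 -0.4988 -0.0009]
bench [0.3612 0.4707 0.0051]
wall [ 0.6252  0.0555 -0.764 ]
sieve mesh [0.4913 0.1979 0.0121]
knob [0.5346 0.4354 0.0585]
disc [0.5155 0.3836 0.0191]
bottle [ 0.7215 -0.1433  0.1029]
mortar [0.726  0.3039 0.0212]
panfloor [ 0.4162 -0.1668  0.002 ]
scoopfloor [ 0.5083 -0.2954  0.0069]
tin [0.3299 0.3472 0.0434]
grip n 329 [ 0.3273 -0.4802  0.0596] [0.5505 0.0065 1.478 ]
((469.29107666015625, 198.20562744140625), (8.514100074768066, 39.82184982299805), 76.4295654296875)
grip centre [ 0.533  -0.4311  0.087 ]
dir [ 0.2979 -0.9546] -72.66741820102241
[array([ 0.5332, -0.3753]), array([ 0.5567, -0.4845]), array([ 0.5333, -0.4882]), array([ 0.51  , -0.3793])]
sieve 0.48207786679267883 0.19095005095005035 0.10332023352384567 0.10104528837152094
pan rim ((0.49720245599746704, -0.2285042107105255), (0.1272151917219162, 0.3219081461429596), 9.77623462677002)
knob 113 ((0.5383532047271729, 0.43874457478523254), 0.01582329533994198) [0.0448 0.0561 0.0603] [0.5384 0.4391 0.05  ]
```

View pics/c1.png

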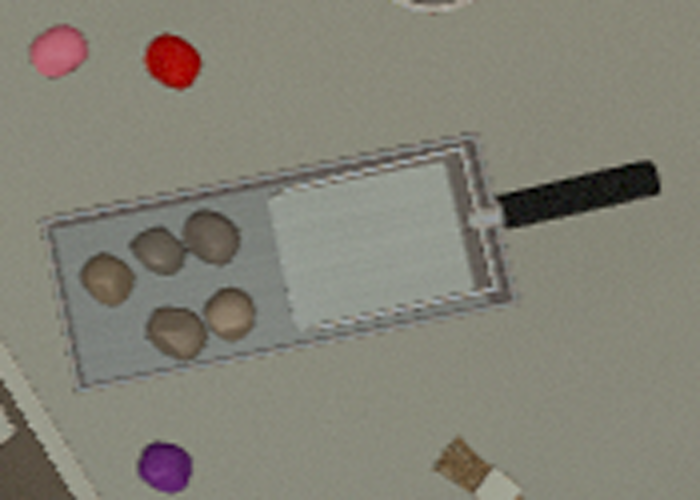

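Crop: five grey-brown stones inside the pan at crop (107,279), (158,250), (212,237), (176,332), (230,313). The pink, red and purple stones lie outside the pan and will be left alone. The black grip is at (580,193), and its fit matches the given geometry (lip about 160 mm from the far wall). I'll go above the grip.

>>> step_arm(motion=[{"linear": [4, -0.8, 0], "turn": -0.148}, {"linear": [8, -1.7, 1], "turn": -0.295}, {"linear": [12, -2.5, 2], "turn": -0.443}, {"linear": [16, -3.3, 3], "turn": -0.59}, {"linear": [20, -4.2, 4], "turn": -0.738}, {"linear": [24, -5, 5], "turn": -0.886}, {"linear": [28, -5.8, 6], "turn": -1.033}, {"linear": [32, -6.7, 7], "turn": -1.18}, {"linear": [36, -7.5, 7], "turn": -1.328}, {"linear": [39.9, -8.3, 7], "turn": -1.476}], gripper=0, squeeze=120)

```text
time_s: 1.1
position: [0.5362, -0.4395, 0.1602]
tcp_rot: [[-0.179, 0.984, -0.001], [0.984, 0.179, 0.001], [0.001, -0.001, -1.0]]
force: [0.6, -0.8, 1.1]
grip_width: 1.002
grasp_force: 0.0
```

>>> step_arm(motion=[{"linear": [0, 0, 0], "turn": 0}, {"linear": [0, 0, 0], "turn": 0}])

```text
time_s: 1.3
position: [0.5358, -0.4395, 0.1604]
tcp_rot: [[-0.175, 0.985, -0.001], [0.985, 0.175, 0.001], [0.001, -0.001, -1.0]]
force: [-0.1, -1.6, -0.5]
grip_width: 0.999
grasp_force: 0.0
```

```bash
python3 - <<'E'
from h import *
s=manip.sense();print(s["position"],s["tcp_rot"],s["qpos"])
p,d=manip.snapshot("scene");cv2.imwrite("pics/s1.png",p);np.save("s1.npy",d)
cv2.imwrite("pics/s1c.png",cv2.resize(p[180:380,240:500],None,fx=3,fy=3,interpolation=cv2.INTER_CUBIC)[:600])
E
```

```text
[ 0.5358 -0.4395  0.1604] [[-0.1746  0.9846 -0.0009]
 [ 0.9846  0.1746  0.0012]
 [ 0.0013 -0.0007 -1.    ]] [ 51.533   37.2398 -22.3265  87.2185  15.5733  58.7088  35.2279]
```

View pics/s1c.png

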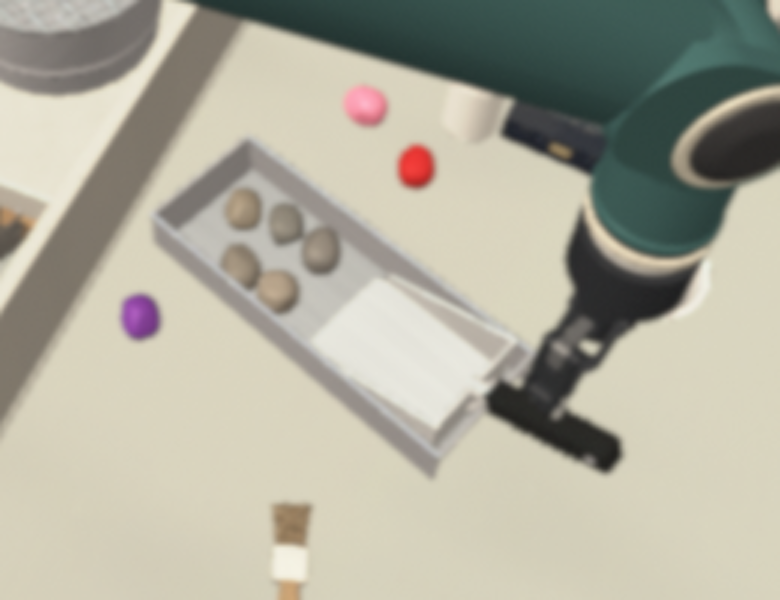

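Crop of scene: the gripper is above the grip at (540,410), and the stones lie at (240,208), (285,222), (321,250), (240,265), (278,290). Descend and pinch.

>>> step_arm(motion=[{"linear": [0, 0, 3.5], "turn": 0}, {"linear": [0, 0, 7], "turn": 0}, {"linear": [0, 0, 9.5], "turn": 0}, {"linear": [0, 0, 10], "turn": 0}, {"linear": [0, 0, 10], "turn": 0}])

```text
time_s: 1.85
position: [0.5337, -0.4417, 0.0607]
tcp_rot: [[-0.171, 0.985, -0.002], [0.985, 0.171, 0.0], [0.001, -0.002, -1.0]]
force: [-0.3, -0.0, 0.5]
grip_width: 1.002
grasp_force: 0.0
```

>>> step_arm(motion=[{"linear": [0, 0, 0], "turn": 0}, {"linear": [0, 0, 0], "turn": 0}, {"linear": [0, 0, 0], "turn": 0}, {"linear": [0, 0, 0], "turn": 0}, {"linear": [0, 0, 0], "turn": 0}, {"linear": [0, 0, 0], "turn": 0}], gripper=255, squeeze=60)

```text
time_s: 2.45
position: [0.5356, -0.4411, 0.0621]
tcp_rot: [[-0.173, 0.985, 0.001], [0.985, 0.173, -0.001], [-0.001, 0.001, -1.0]]
force: [-1.2, 0.1, 4.9]
grip_width: 0.269
grasp_force: 60.7
```

>>> step_arm(motion=[{"linear": [0, 0, -0.2], "turn": 0}, {"linear": [0, 0, -0.25], "turn": 0}, {"linear": [0.7, 0, -0.25], "turn": 0}, {"linear": [1.5, 0, -0.25], "turn": 0}, {"linear": [2.5, 0, -0.25], "turn": 0}, {"linear": [3.5, 0, -0.25], "turn": 0}, {"linear": [4.5, 0, -0.25], "turn": 0}, {"linear": [5.5, 0, -0.25], "turn": 0}, {"linear": [6.3, 0, -0.25], "turn": 0}, {"linear": [7, 0, -0.25], "turn": 0}], squeeze=100)

```text
time_s: 3.45
position: [0.5231, -0.3711, 0.0639]
tcp_rot: [[-0.173, 0.985, 0.0], [0.985, 0.173, -0.0], [-0.0, 0.0, -1.0]]
force: [0.3, -2.2, -2.5]
grip_width: 0.266
grasp_force: 98.0
```

```bash
python3 - <<'E'
from h import *
s=manip.sense();print(s["position"],s["force"])
a,d=manip.snapshot("scene");b,d2=manip.snapshot("top")
a=cv2.resize(a[200:340,270:450],None,fx=3,fy=3);b=cv2.resize(b[170:260,320:440],None,fx=3,fy=3)
b=cv2.copyMakeBorder(b,0,a.shape[0]-b.shape[0],0,0,0)
cv2.imwrite("pics/p2.png",np.hstack([a,b])[:,:800])
E
```

```text
[ 0.5231 -0.3711  0.0639] [ 0.3301 -2.2184 -2.4792]
```

View pics/p2.png

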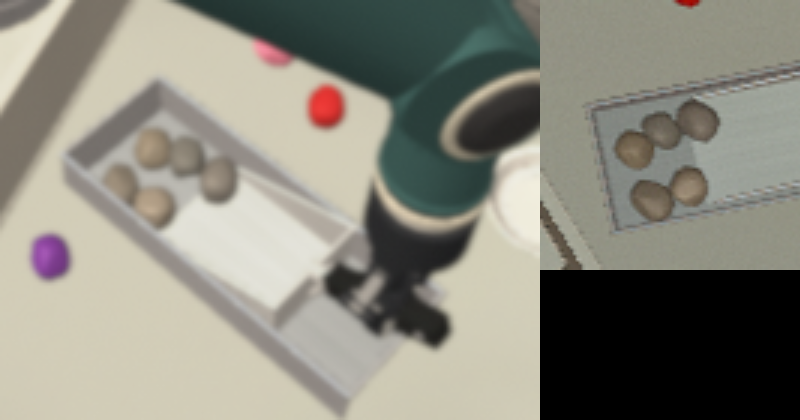

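Left/scene view: the lip has reached the first stones at (218,178) and (155,205), and none has escaped. Continue to the end wall.

>>> step_arm(motion=[{"linear": [1, 0, 0.05], "turn": 0}, {"linear": [2, 0, 0.05], "turn": 0}, {"linear": [3, 0, 0.05], "turn": 0}, {"linear": [4, 0, 0.05], "turn": 0}, {"linear": [5, 0, 0.05], "turn": 0}, {"linear": [6, 0, 0.05], "turn": 0}, {"linear": [6.5, 0, 0.05], "turn": 0}], squeeze=100)

```text
time_s: 4.25
position: [0.513, -0.3091, 0.0643]
tcp_rot: [[-0.175, 0.985, 0.003], [0.985, 0.175, -0.004], [-0.005, 0.002, -1.0]]
force: [3.3, -12.8, 1.0]
grip_width: 0.262
grasp_force: 98.6
```

>>> step_arm(motion=[{"linear": [0.7, 0, 0], "turn": 0}, {"linear": [1.3, 0, 0], "turn": 0}, {"linear": [1.7, 0, 0], "turn": 0}, {"linear": [1.9, 0, 0], "turn": 0}, {"linear": [1.9, 0, 0], "turn": 0}])

```text
time_s: 4.75
position: [0.5078, -0.2977, 0.0656]
tcp_rot: [[-0.175, 0.985, 0.001], [0.985, 0.175, -0.013], [-0.013, -0.001, -1.0]]
force: [-4.1, -15.2, 1.9]
grip_width: 0.265
grasp_force: 99.3
```

```bash
python3 - <<'E'
from h import *
s=manip.sense();print(s["position"],s["force"])
a,d=manip.snapshot("scene");b,d2=manip.snapshot("top")
a=cv2.resize(a[200:340,270:450],None,fx=3,fy=3);b=cv2.resize(b[170:260,320:440],None,fx=3,fy=3)
b=cv2.copyMakeBorder(b,0,a.shape[0]-b.shape[0],0,0,0)
cv2.imwrite("pics/p3.png",np.hstack([a,b])[:,:800])
E
```

```text
[ 0.5078 -0.2977  0.0656] [ -4.0586 -15.1956   1.9488]
```

View pics/p3.png

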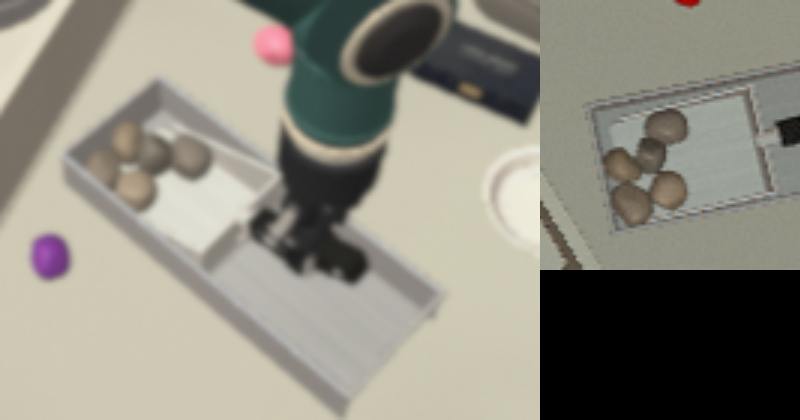

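Picture: the scoop is under the stones; two stones, top crop (622,165) and (632,205), are against the end wall at the lip. Push on to the wall.

>>> step_arm(motion=[{"linear": [0.4, 0, -0.05], "turn": 0}, {"linear": [0.8, 0, -0.05], "turn": 0}, {"linear": [1.2, 0, -0.05], "turn": 0}, {"linear": [1.5, 0, -0.05], "turn": 0}, {"linear": [1.5, 0, -0.05], "turn": 0}], squeeze=120)

```text
time_s: 5.35
position: [0.5043, -0.2833, 0.0656]
tcp_rot: [[-0.173, 0.985, -0.001], [0.985, 0.172, -0.013], [-0.012, -0.003, -1.0]]
force: [-4.1, -20.0, 4.2]
grip_width: 0.259
grasp_force: 118.3
```

```bash
python3 - <<'E'
from h import *
s=manip.sense();print(s["position"],s["force"])
a,d=manip.snapshot("scene");b,d2=manip.snapshot("top")
a=cv2.resize(a[200:340,270:450],None,fx=3,fy=3);b=cv2.resize(b[170:260,320:440],None,fx=3,fy=3)
b=cv2.copyMakeBorder(b,0,a.shape[0]-b.shape[0],0,0,0)
cv2.imwrite("pics/p4.png",np.hstack([a,b])[:,:800])
E
```

```text
[ 0.5043 -0.2833  0.0656] [ -4.0892 -20.0064   4.1812]
```

View pics/p4.png

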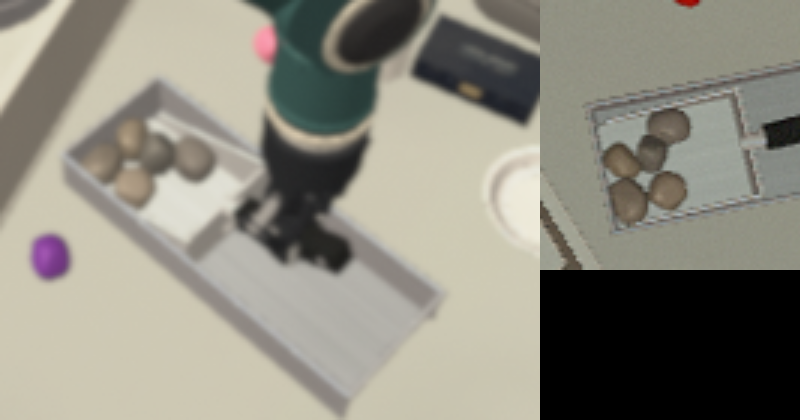

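All five stones are in the bowl, with the lip at the end wall (top crop lip near x=600). Now loosen slightly and rock the scoop nose-up about its heel, then clamp hard.

>>> step_arm(motion=[{"linear": [-0.3, 0, 0.1], "turn": 0}, {"linear": [-0.6, 0, 0.3], "turn": 0}, {"linear": [-0.9, 0, 0.6], "turn": 0}, {"linear": [-1.2, 0, 0.9], "turn": 0}, {"linear": [-1.5, 0, 1.2], "turn": 0}, {"linear": [-1.8, 0, 1.5], "turn": 0}, {"linear": [-2.1, 0, 1.8], "turn": 0}, {"linear": [-2.3, 0, 2.0], "turn": 0}, {"linear": [-2.3, 0, 2.0], "turn": 0}], squeeze=45)

```text
time_s: 6.35
position: [0.5086, -0.2985, 0.0462]
tcp_rot: [[-0.173, 0.985, -0.003], [0.985, 0.173, -0.003], [-0.002, -0.003, -1.0]]
force: [-8.1, -4.6, 19.9]
grip_width: 0.256
grasp_force: 121.9
```

>>> step_arm(motion=[{"linear": [0, 0, 0], "turn": 0}, {"linear": [0, 0, 0], "turn": 0}, {"linear": [0, 0, 0], "turn": 0}], squeeze=120)

```text
time_s: 6.65
position: [0.5086, -0.2984, 0.0463]
tcp_rot: [[-0.174, 0.985, -0.003], [0.985, 0.174, -0.003], [-0.002, -0.003, -1.0]]
force: [-7.6, -4.3, 19.2]
grip_width: 0.258
grasp_force: 121.9
```

```bash
cat >> h.py <<'E'
def pitch():
    # scoop floor/side cloud in top view, relative to tcp in scoop axes
    s=manip.sense();p,D=manip.snapshot("top");P=cloud("top",D)-s["position"]
    x=s["tcp_rot"][:,0].copy();x[2]=0;x/=np.linalg.norm(x);n=np.array([x[1],-x[0],0])
    X=P@x;Y=P@n;Z=P[...,2]
    print("t",s["time_s"],s["position"],"F",s["force"],"M",s["moment"],s["grip_width"])
    for a in np.arange(.05,.24,.015):
        m=(abs(X-a)<.0075)&(abs(Y)<.06)&(Z>-.3)&(Z<.1)
        if m.sum()>5: print("x%.3f n%d z %s"%(a,m.sum(),np.percentile(Z[m],[5,25,50,75,95]).round(3)))
    return p,P,X,Y,Z
E
python3 - <<'E'
from h import *
p,P,X,Y,Z=pitch();cv2.imwrite("pics/t5.png",p)
E
```

```text
t 6.65 [ 0.5086 -0.2984  0.0463] F [-7.6172 -4.3438 19.2043] M [0.0157 1.8136 0.6694] 0.25788186920822354
x0.050 n222 z [-0.048 -0.045 -0.042 -0.007  0.021]
x0.065 n172 z [-0.048 -0.045 -0.041  0.004  0.018]
x0.080 n270 z [-0.04  -0.022 -0.007  0.006  0.012]
x0.095 n223 z [-0.045 -0.041 -0.039 -0.035  0.006]
x0.110 n212 z [-0.042 -0.039 -0.036 -0.033  0.004]
x0.125 n201 z [-0.041 -0.036 -0.034 -0.03   0.005]
x0.140 n195 z [-0.038 -0.032 -0.028 -0.004  0.003]
x0.155 n212 z [-0.04  -0.025 -0.005 -0.     0.004]
x0.170 n217 z [-0.035 -0.021 -0.003  0.002  0.01 ]
x0.185 n217 z [-0.041 -0.02  -0.004  0.005  0.013]
x0.200 n211 z [-0.04  -0.011  0.003  0.008  0.016]
x0.215 n257 z [-0.047 -0.04  -0.012  0.004  0.014]
x0.230 n226 z [-0.051 -0.047 -0.043 -0.003  0.003]
```

Floor slope is about 13° nose-up. Lift smoothly.

>>> step_arm(motion=[{"linear": [-0.1, 0, -0.4], "turn": 0}, {"linear": [-0.3, 0, -1.2], "turn": 0}, {"linear": [-0.5, 0, -2.4], "turn": 0}, {"linear": [-0.5, 0, -4], "turn": 0}, {"linear": [-0.5, 0, -6], "turn": 0}, {"linear": [-0.5, 0, -8], "turn": 0}, {"linear": [-0.5, 0, -10], "turn": 0}, {"linear": [-0.5, 0, -11.5], "turn": 0}, {"linear": [-0.5, 0, -12.5], "turn": 0}, {"linear": [-0.5, 0, -13], "turn": 0}])

```text
time_s: 7.7
position: [0.5111, -0.3019, 0.1749]
tcp_rot: [[-0.173, 0.985, 0.001], [0.985, 0.173, -0.001], [-0.001, 0.001, -1.0]]
force: [-0.3, -0.0, -7.1]
grip_width: 0.258
grasp_force: 118.4
```

```bash
python3 - <<'E'
from h import *
p,P,X,Y,Z=pitch()
a,d=manip.snapshot("scene")
cv2.imwrite("pics/p6.png",np.hstack([cv2.resize(a[130:330,220:460],None,fx=2,fy=2),cv2.resize(p[150:260,310:450],None,fx=2.2,fy=2.2) if 0 else cv2.copyMakeBorder(cv2.resize(p[150:260,310:460],None,fx=2,fy=2),0,180,0,0,0)]))
E
```

```text
t 7.7 [ 0.5111 -0.3019  0.1749] F [-0.33   -0.0397 -7.0769] M [-1.0267 -0.2002  0.0276] 0.25801397408125515
x0.050 n86 z [-0.175 -0.169  0.015  0.019  0.021]
x0.065 n76 z [-0.175 -0.168  0.008  0.014  0.017]
x0.080 n351 z [-0.166 -0.032 -0.015  0.003  0.008]
x0.095 n254 z [-0.172 -0.044 -0.042 -0.04   0.003]
x0.110 n248 z [-0.171 -0.042 -0.04  -0.037  0.002]
x0.125 n237 z [-0.172 -0.04  -0.037 -0.034 -0.003]
x0.140 n235 z [-0.17  -0.036 -0.033 -0.009 -0.002]
x0.155 n248 z [-0.171 -0.031 -0.01  -0.005 -0.001]
x0.170 n257 z [-0.172 -0.028 -0.009 -0.004  0.005]
x0.185 n257 z [-0.17  -0.027 -0.01  -0.002  0.006]
x0.200 n272 z [-0.173 -0.026 -0.004  0.001  0.007]
x0.215 n415 z [-0.176 -0.173 -0.165 -0.007  0.007]
x0.230 n216 z [-0.179 -0.174 -0.167 -0.13  -0.125]
```

View pics/p6.png

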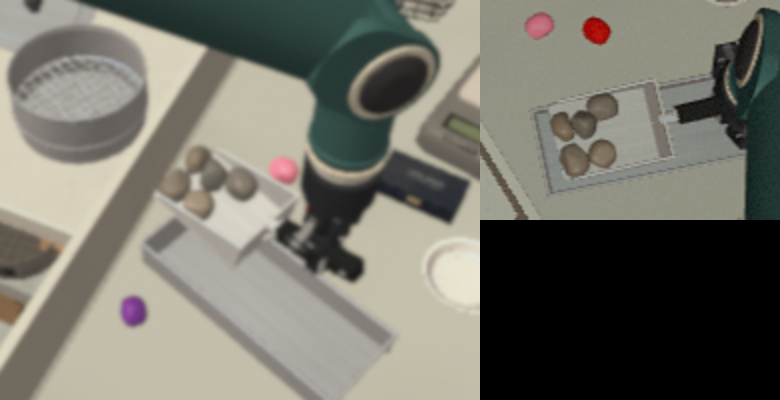

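All five stones sit in the raised bowl, scene crop (160–245,155–205); bowl still about 10° nose-up. Carry it over the wall.

>>> step_arm(motion=[{"linear": [0, 0, -0.7], "turn": 0}, {"linear": [0, 0, -2], "turn": 0}, {"linear": [0.3, 0, -3.8], "turn": 0}, {"linear": [1, 0.2, -5.6], "turn": 0}, {"linear": [2.2, 0.4, -7], "turn": 0}, {"linear": [4, 0.7, -8], "turn": 0}, {"linear": [6.3, 1.1, -8.5], "turn": 0}, {"linear": [9, 1.5, -8.5], "turn": 0}, {"linear": [12, 2, -8.5], "turn": 0}, {"linear": [15, 2.5, -8.5], "turn": 0}])

```text
time_s: 8.8
position: [0.5087, -0.1471, 0.2588]
tcp_rot: [[-0.174, 0.985, -0.001], [0.985, 0.174, 0.0], [0.0, -0.001, -1.0]]
force: [1.1, -0.3, -5.6]
grip_width: 0.26
grasp_force: 118.3
```

>>> step_arm(motion=[{"linear": [3, 0.5, 0], "turn": 0}, {"linear": [6, 1, 0], "turn": 0}, {"linear": [9, 1.5, 0], "turn": 0}, {"linear": [11.7, 2, 0], "turn": 0}, {"linear": [14, 2.4, 0], "turn": 0}, {"linear": [16, 2.7, 0], "turn": 0}, {"linear": [17.5, 3, 0], "turn": 0}, {"linear": [18.5, 3.2, 0], "turn": 0}, {"linear": [19, 3.2, 0], "turn": 0}, {"linear": [19, 3.2, 0], "turn": 0}])

```text
time_s: 9.8
position: [0.5075, 0.0435, 0.2587]
tcp_rot: [[-0.174, 0.985, -0.001], [0.985, 0.174, -0.0], [-0.0, -0.001, -1.0]]
force: [-0.0, 0.1, -6.6]
grip_width: 0.258
grasp_force: 118.3
```

```bash
python3 - <<'E'
from h import *
p,P,X,Y,Z=pitch();cv2.imwrite("pics/t7.png",p)
print(manip.sense()["qpos"])
E
```

```text
t 9.8 [0.5075 0.0435 0.2587] F [-0.0139  0.1037 -6.5879] M [-0.941  -0.1861  0.0142] 0.25836302789423904
x0.050 n32 z [-0.256 -0.25  -0.156  0.015  0.02 ]
x0.065 n177 z [-0.254 -0.249 -0.215  0.007  0.016]
x0.080 n338 z [-0.253 -0.247 -0.041  0.004  0.008]
x0.095 n364 z [-0.252 -0.212 -0.043 -0.04   0.001]
x0.110 n328 z [-0.251 -0.042 -0.039 -0.036  0.001]
x0.125 n333 z [-0.249 -0.04  -0.037 -0.034 -0.003]
x0.140 n344 z [-0.249 -0.037 -0.033 -0.009 -0.002]
x0.155 n340 z [-0.249 -0.032 -0.012 -0.006 -0.001]
x0.170 n318 z [-0.25  -0.028 -0.008 -0.003  0.006]
x0.185 n327 z [-0.251 -0.028 -0.014 -0.003  0.007]
x0.200 n350 z [-0.251 -0.024 -0.003  0.002  0.008]
x0.215 n196 z [-0.251 -0.075 -0.011  0.002  0.009]
x0.230 n73 z [-0.253 -0.247 -0.22  -0.191 -0.16 ]
[ 22.3338  15.4476 -36.1    107.6976  10.4603  60.1821  -8.047 ]
```

>>> step_arm(motion=[{"linear": [0.3, 0, -0.3], "turn": 0}, {"linear": [0.8, 0, -0.8], "turn": 0}, {"linear": [1, 0, -1], "turn": 0}, {"linear": [1, 0, -1], "turn": 0}], squeeze=70)

```text
time_s: 10.25
position: [0.5066, 0.0532, 0.2694]
tcp_rot: [[-0.173, 0.985, 0.001], [0.985, 0.173, 0.0], [-0.0, 0.001, -1.0]]
force: [0.3, 0.1, -6.3]
grip_width: 0.26
grasp_force: 118.3
```

>>> step_arm(motion=[{"linear": [0, 0, 0], "turn": 0}, {"linear": [0, 0, 0], "turn": 0}, {"linear": [0, 0, 0], "turn": 0}], squeeze=50)

```text
time_s: 10.55
position: [0.5063, 0.0525, 0.2686]
tcp_rot: [[-0.173, 0.985, -0.0], [0.985, 0.173, -0.0], [-0.0, -0.0, -1.0]]
force: [0.1, -0.1, -6.1]
grip_width: 0.261
grasp_force: 118.3
```

```bash
python3 - <<'E'
from h import *
p,P,X,Y,Z=pitch()
E
```

```text
t 10.55 [0.5063 0.0525 0.2686] F [ 0.0774 -0.0971 -6.0834] M [-0.9251 -0.1738 -0.0205] 0.26098293398528233
x0.050 n7 z [-0.212 -0.181 -0.169  0.014  0.021]
x0.065 n133 z [-0.263 -0.259 -0.23   0.01   0.016]
x0.080 n330 z [-0.262 -0.257 -0.045  0.005  0.009]
x0.095 n394 z [-0.261 -0.226 -0.042 -0.039  0.002]
x0.110 n327 z [-0.259 -0.042 -0.039 -0.036 -0.002]
x0.125 n350 z [-0.26  -0.039 -0.036 -0.033 -0.004]
x0.140 n358 z [-0.26  -0.037 -0.033 -0.01  -0.002]
x0.155 n339 z [-0.259 -0.032 -0.011 -0.005 -0.001]
x0.170 n329 z [-0.259 -0.028 -0.009 -0.003  0.006]
x0.185 n332 z [-0.259 -0.028 -0.017 -0.003  0.007]
x0.200 n353 z [-0.259 -0.024 -0.003  0.002  0.009]
x0.215 n207 z [-0.261 -0.226 -0.02   0.001  0.009]
x0.230 n56 z [-0.261 -0.234 -0.221 -0.175 -0.166]
```

>>> step_arm(motion=[{"linear": [0, 0, 0], "turn": 0}, {"linear": [0, 0, 0], "turn": 0}], gripper=255, squeeze=60)

```text
time_s: 10.8
position: [0.5064, 0.0527, 0.2687]
tcp_rot: [[-0.173, 0.985, -0.0], [0.985, 0.173, -0.0], [-0.0, -0.0, -1.0]]
force: [0.3, 0.8, -6.2]
grip_width: 0.259
grasp_force: 118.3
```

>>> step_arm(motion=[{"linear": [0, 0, 0], "turn": 0}, {"linear": [0, 0, 0], "turn": 0}], gripper=215, squeeze=60)

```text
time_s: 11.0
position: [0.5064, 0.0527, 0.2687]
tcp_rot: [[-0.173, 0.985, -0.0], [0.985, 0.173, -0.0], [-0.0, -0.0, -1.0]]
force: [-0.2, -0.1, -5.6]
grip_width: 0.26
grasp_force: 118.3
```

>>> step_arm(motion=[{"linear": [0, 0, 0], "turn": 0}], gripper=205)

```text
time_s: 11.1
position: [0.5064, 0.0527, 0.2688]
tcp_rot: [[-0.173, 0.985, 0.0], [0.985, 0.173, -0.0], [-0.0, 0.0, -1.0]]
force: [-0.7, 0.2, -5.9]
grip_width: 0.259
grasp_force: 118.2
```

>>> step_arm(motion=[{"linear": [0, 0, 0], "turn": 0}], gripper=198)

```text
time_s: 11.2
position: [0.5064, 0.0527, 0.2688]
tcp_rot: [[-0.173, 0.985, 0.0], [0.985, 0.173, -0.0], [-0.0, 0.0, -1.0]]
force: [-0.1, -1.1, -5.6]
grip_width: 0.258
grasp_force: 118.2
```

>>> step_arm(motion=[{"linear": [0, 0, 0], "turn": 0}], gripper=194)

```text
time_s: 11.3
position: [0.5064, 0.0527, 0.2687]
tcp_rot: [[-0.173, 0.985, -0.0], [0.985, 0.173, -0.0], [-0.0, -0.0, -1.0]]
force: [1.0, -0.4, -5.7]
grip_width: 0.261
grasp_force: 118.3
```

>>> step_arm(motion=[{"linear": [0, 0, 0], "turn": 0}], gripper=192)

```text
time_s: 11.4
position: [0.5064, 0.0527, 0.2687]
tcp_rot: [[-0.173, 0.985, -0.0], [0.985, 0.173, -0.0], [-0.0, -0.0, -1.0]]
force: [-0.4, -0.3, -6.3]
grip_width: 0.258
grasp_force: 118.2
```

>>> step_arm(motion=[{"linear": [0, 0, 0], "turn": 0}], gripper=190)

```text
time_s: 11.5
position: [0.5064, 0.0527, 0.2688]
tcp_rot: [[-0.173, 0.985, -0.0], [0.985, 0.173, -0.0], [-0.0, -0.0, -1.0]]
force: [0.3, 0.2, -6.6]
grip_width: 0.266
grasp_force: 118.3
```

>>> step_arm(motion=[{"linear": [0, 0, 0], "turn": 0}], gripper=189)

```text
time_s: 11.6
position: [0.5064, 0.0527, 0.2687]
tcp_rot: [[-0.173, 0.985, -0.0], [0.985, 0.173, -0.0], [-0.0, -0.0, -1.0]]
force: [0.2, 0.3, -6.0]
grip_width: 0.26
grasp_force: 101.2
```

>>> step_arm(motion=[{"linear": [0, 0, 0], "turn": 0}], gripper=188)

```text
time_s: 11.7
position: [0.5064, 0.0527, 0.2688]
tcp_rot: [[-0.173, 0.985, 0.0], [0.985, 0.173, -0.0], [-0.0, 0.0, -1.0]]
force: [-0.6, 0.8, -7.2]
grip_width: 0.264
grasp_force: 83.6
```

>>> step_arm(motion=[{"linear": [0, 0, 0], "turn": 0}], gripper=187)

```text
time_s: 11.8
position: [0.5064, 0.0527, 0.2688]
tcp_rot: [[-0.173, 0.985, 0.0], [0.985, 0.173, -0.0], [-0.0, 0.0, -1.0]]
force: [-0.2, -0.7, -7.5]
grip_width: 0.268
grasp_force: 65.8
```

>>> step_arm(motion=[{"linear": [0, 0, 0], "turn": 0}, {"linear": [0, 0, 0], "turn": 0}], gripper=186)

```text
time_s: 12.0
position: [0.5064, 0.0531, 0.2689]
tcp_rot: [[-0.173, 0.985, 0.0], [0.985, 0.173, 0.001], [0.0, 0.0, -1.0]]
force: [-0.7, 0.5, -5.1]
grip_width: 0.275
grasp_force: 48.8
```

```bash
python3 - <<'E'
from h import *
p,P,X,Y,Z=pitch()
E
```

```text
t 12.0 [0.5064 0.0531 0.2689] F [-0.7294  0.4626 -5.0634] M [-0.5691 -0.1016 -0.1057] 0.2751428375324414
x0.065 n226 z [-0.261 -0.249 -0.044 -0.012 -0.002]
x0.080 n281 z [-0.261 -0.23  -0.064 -0.06  -0.013]
x0.095 n313 z [-0.26  -0.066 -0.064 -0.062 -0.023]
x0.110 n318 z [-0.26  -0.067 -0.065 -0.062 -0.028]
x0.125 n320 z [-0.26  -0.068 -0.064 -0.043 -0.035]
x0.140 n325 z [-0.26  -0.068 -0.05  -0.041 -0.036]
x0.155 n305 z [-0.259 -0.068 -0.047 -0.042 -0.037]
x0.170 n296 z [-0.26  -0.07  -0.055 -0.045 -0.033]
x0.185 n317 z [-0.259 -0.071 -0.051 -0.046 -0.041]
x0.200 n184 z [-0.261 -0.223 -0.05  -0.043 -0.038]
x0.215 n69 z [-0.263 -0.258 -0.234 -0.217 -0.048]
x0.230 n207 z [-0.254 -0.231 -0.206 -0.174 -0.162]
```

Pivoting works: about 2° nose-down now. Continue gradually.

>>> step_arm(motion=[{"linear": [0, 0, 0], "turn": 0}], gripper=186)

```text
time_s: 12.15
position: [0.5064, 0.0527, 0.2687]
tcp_rot: [[-0.173, 0.985, -0.0], [0.985, 0.173, -0.0], [-0.0, -0.0, -1.0]]
force: [-0.3, -1.6, -6.9]
grip_width: 0.275
grasp_force: 51.3
```

>>> step_arm(motion=[{"linear": [0, 0, 0], "turn": 0}], gripper=190)

```text
time_s: 12.25
position: [0.5064, 0.0521, 0.2686]
tcp_rot: [[-0.173, 0.985, -0.0], [0.985, 0.173, -0.001], [-0.001, -0.0, -1.0]]
force: [-0.2, -1.4, -5.1]
grip_width: 0.274
grasp_force: 59.7
```

```bash
python3 - <<'E'
from h import *
p,P,X,Y,Z=pitch()
E
```

```text
t 12.25 [0.5064 0.0521 0.2686] F [-0.1573 -1.3551 -5.0703] M [-0.5398 -0.1276  0.0142] 0.27401587524182625
x0.050 n18 z [-0.176 -0.09  -0.042 -0.036 -0.034]
x0.065 n170 z [-0.26  -0.105 -0.102 -0.098 -0.057]
x0.080 n262 z [-0.26  -0.111 -0.106 -0.091 -0.076]
x0.095 n286 z [-0.259 -0.116 -0.1   -0.087 -0.081]
x0.110 n262 z [-0.258 -0.116 -0.101 -0.095 -0.089]
x0.125 n264 z [-0.26  -0.131 -0.113 -0.103 -0.094]
x0.140 n219 z [-0.261 -0.143 -0.123 -0.113 -0.102]
x0.155 n85 z [-0.261 -0.257 -0.227 -0.121 -0.117]
x0.170 n204 z [-0.264 -0.26  -0.256 -0.224 -0.201]
x0.185 n226 z [-0.263 -0.26  -0.234 -0.203 -0.196]
x0.200 n191 z [-0.264 -0.26  -0.257 -0.228 -0.2  ]
x0.215 n243 z [-0.264 -0.26  -0.256 -0.23  -0.201]
x0.230 n352 z [-0.262 -0.252 -0.228 -0.192 -0.165]
```

>>> step_arm(motion=[{"linear": [0, 0, 0], "turn": 0}], gripper=190)

```text
time_s: 12.4
position: [0.5065, 0.0529, 0.2688]
tcp_rot: [[-0.173, 0.985, 0.0], [0.985, 0.173, 0.0], [0.0, 0.0, -1.0]]
force: [-0.1, 0.0, -5.9]
grip_width: 0.272
grasp_force: 59.6
```

```bash
python3 - <<'E'
from h import *
p,P,X,Y,Z=pitch();cv2.imwrite("pics/t9.png",p)
a,d=manip.snapshot("scene");cv2.imwrite("pics/s9.png",a)
E
```

```text
t 12.4 [0.5065 0.0529 0.2688] F [-0.0841  0.0148 -5.8645] M [-0.6959 -0.0665  0.0441] 0.2721493737765151
x0.050 n19 z [-0.169 -0.093 -0.062 -0.038 -0.036]
x0.065 n175 z [-0.259 -0.104 -0.102 -0.098 -0.057]
x0.080 n258 z [-0.26  -0.111 -0.106 -0.091 -0.077]
x0.095 n287 z [-0.26  -0.116 -0.102 -0.089 -0.081]
x0.110 n254 z [-0.26  -0.126 -0.103 -0.095 -0.089]
x0.125 n258 z [-0.258 -0.135 -0.129 -0.116 -0.102]
x0.140 n263 z [-0.261 -0.137 -0.119 -0.113 -0.104]
x0.155 n148 z [-0.261 -0.225 -0.123 -0.117 -0.112]
x0.170 n106 z [-0.264 -0.261 -0.255 -0.229 -0.224]
x0.185 n232 z [-0.264 -0.26  -0.257 -0.229 -0.205]
x0.200 n242 z [-0.263 -0.259 -0.242 -0.207 -0.199]
x0.215 n215 z [-0.262 -0.258 -0.239 -0.214 -0.188]
x0.230 n340 z [-0.261 -0.24  -0.226 -0.186 -0.165]
```

>>> step_arm(motion=[{"linear": [0, 0, 0], "turn": 0}], gripper=185)

```text
time_s: 12.6
position: [0.5066, 0.053, 0.269]
tcp_rot: [[-0.173, 0.985, 0.0], [0.985, 0.173, 0.001], [0.0, 0.001, -1.0]]
force: [0.6, 0.2, -3.3]
grip_width: 0.274
grasp_force: 32.3
```

>>> step_arm(motion=[{"linear": [0, 0, 0], "turn": 0}, {"linear": [0, 0, 0], "turn": 0}, {"linear": [0, 0, 0], "turn": 0}, {"linear": [0, 0, 0], "turn": 0}], gripper=189)

```text
time_s: 13.0
position: [0.5064, 0.0528, 0.2688]
tcp_rot: [[-0.173, 0.985, 0.0], [0.985, 0.173, 0.0], [0.0, 0.0, -1.0]]
force: [1.0, 0.3, -4.3]
grip_width: 0.275
grasp_force: 55.5
```

```bash
python3 - <<'E'
from h import *
p,P,X,Y,Z=pitch();cv2.imwrite("pics/t10.png",p)
a,d=manip.snapshot("scene")
cv2.imwrite("pics/p10.png",np.hstack([cv2.resize(a[100:300,170:370],None,fx=2,fy=2),cv2.resize(p[150:300,190:340],(400,400))]))
E
```

```text
t 13.0 [0.5064 0.0528 0.2688] F [ 0.9976  0.2963 -4.2794] M [-0.3405 -0.0307  0.0019] 0.27507185379099613
x0.050 n18 z [-0.198 -0.086 -0.043 -0.037 -0.035]
x0.065 n170 z [-0.259 -0.104 -0.101 -0.098 -0.056]
x0.080 n260 z [-0.26  -0.111 -0.106 -0.093 -0.078]
x0.095 n284 z [-0.259 -0.115 -0.099 -0.087 -0.08 ]
x0.110 n250 z [-0.258 -0.124 -0.101 -0.094 -0.089]
x0.125 n240 z [-0.259 -0.135 -0.132 -0.127 -0.1  ]
x0.140 n241 z [-0.261 -0.144 -0.14  -0.137 -0.132]
x0.155 n112 z [-0.262 -0.256 -0.218 -0.205 -0.198]
x0.170 n247 z [-0.263 -0.257 -0.214 -0.197 -0.191]
x0.185 n215 z [-0.264 -0.259 -0.229 -0.204 -0.195]
x0.200 n227 z [-0.263 -0.259 -0.23  -0.208 -0.2  ]
x0.215 n213 z [-0.264 -0.26  -0.249 -0.225 -0.183]
x0.230 n355 z [-0.262 -0.247 -0.227 -0.188 -0.165]
```

View pics/p10.png

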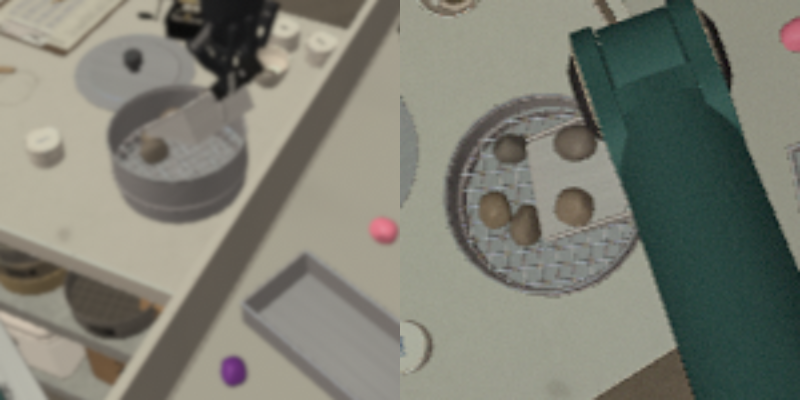

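Picture: three stones are on the mesh (right view (510,148), (494,209), (524,225)). Two remain on the bowl, (575,142) and (573,207). The tilt is about 24° and needs to be steeper.

>>> step_arm(motion=[{"linear": [0, 0, -0.4], "turn": 0}, {"linear": [0, 0, -0.6], "turn": 0}], gripper=184)

```text
time_s: 13.3
position: [0.5066, 0.0529, 0.2753]
tcp_rot: [[-0.173, 0.985, 0.001], [0.985, 0.173, 0.0], [0.0, 0.001, -1.0]]
force: [-0.9, 1.4, -3.5]
grip_width: 0.279
grasp_force: 12.9
```

>>> step_arm(motion=[{"linear": [0, 0, 0], "turn": 0}, {"linear": [0, 0, 0], "turn": 0}], gripper=189)

```text
time_s: 13.5
position: [0.5065, 0.0527, 0.2749]
tcp_rot: [[-0.173, 0.985, 0.0], [0.985, 0.173, -0.0], [-0.0, 0.0, -1.0]]
force: [-1.2, -0.1, -2.9]
grip_width: 0.271
grasp_force: 56.1
```

```bash
python3 - <<'E'
from h import *
p,P,X,Y,Z=pitch();cv2.imwrite("pics/t11.png",p)
E
```

```text
t 13.5 [0.5065 0.0527 0.2749] F [-1.2364 -0.0987 -2.9012] M [-0.217  -0.0364 -0.037 ] 0.2705182697086678
x0.050 n10 z [-0.165 -0.122 -0.097 -0.069 -0.062]
x0.065 n148 z [-0.267 -0.133 -0.128 -0.125 -0.085]
x0.080 n243 z [-0.265 -0.143 -0.139 -0.135 -0.118]
x0.095 n253 z [-0.265 -0.153 -0.149 -0.144 -0.129]
x0.110 n232 z [-0.264 -0.166 -0.158 -0.137 -0.127]
x0.125 n188 z [-0.268 -0.263 -0.23  -0.146 -0.132]
x0.140 n191 z [-0.269 -0.265 -0.234 -0.176 -0.17 ]
x0.155 n213 z [-0.269 -0.266 -0.238 -0.216 -0.18 ]
x0.170 n257 z [-0.269 -0.264 -0.23  -0.205 -0.197]
x0.185 n223 z [-0.269 -0.264 -0.234 -0.211 -0.202]
x0.200 n210 z [-0.269 -0.264 -0.236 -0.214 -0.206]
x0.215 n223 z [-0.269 -0.266 -0.258 -0.233 -0.187]
x0.230 n345 z [-0.267 -0.254 -0.233 -0.197 -0.173]
```

>>> step_arm(motion=[{"linear": [0, 0, 0], "turn": 0}, {"linear": [0, 0, 0], "turn": 0}, {"linear": [0, 0, 0], "turn": 0}])

```text
time_s: 13.85
position: [0.5065, 0.0528, 0.2748]
tcp_rot: [[-0.173, 0.985, 0.0], [0.985, 0.173, 0.0], [0.0, 0.0, -1.0]]
force: [0.4, -0.7, -2.2]
grip_width: 0.272
grasp_force: 56.2
```

```bash
cat >> h.py <<'E'
def stones(p,P):
    hsv=cv2.cvtColor(p,cv2.COLOR_BGR2HSV);m=((hsv[...,0]<25)&(hsv[...,1]>45)&(hsv[...,2]>40)&(hsv[...,2]<190)).astype(np.uint8)
    m[:, :195]=0;m[:,400:]=0;m[:150]=0;m[270:]=0
    m=cv2.morphologyEx(m,cv2.MORPH_OPEN,np.ones((3,3),np.uint8))
    n,l,st,c=cv2.connectedComponentsWithStats(m)
    for i in range(1,n):
        if st[i,4]>20: print("blob",c[i].round(0),st[i,2:5],np.median(P[l==i],0))
E
python3 - <<'E'
from h import *
p,P,X,Y,Z=pitch();cv2.imwrite("pics/t12.png",p);stones(p,P)
E
```

```text
t 13.85 [0.5065 0.0528 0.2748] F [ 0.3521 -0.6877 -2.2241] M [-0.1216  0.0068 -0.0278] 0.2721779340419541
x0.050 n11 z [-0.159 -0.121 -0.095 -0.067 -0.062]
x0.065 n153 z [-0.266 -0.132 -0.128 -0.125 -0.088]
x0.080 n237 z [-0.266 -0.143 -0.139 -0.135 -0.115]
x0.095 n251 z [-0.266 -0.154 -0.15  -0.146 -0.128]
x0.110 n210 z [-0.266 -0.167 -0.162 -0.159 -0.152]
x0.125 n129 z [-0.27  -0.266 -0.263 -0.236 -0.23 ]
x0.140 n215 z [-0.27  -0.267 -0.264 -0.237 -0.23 ]
x0.155 n283 z [-0.269 -0.266 -0.26  -0.22  -0.208]
x0.170 n264 z [-0.267 -0.232 -0.207 -0.201 -0.196]
x0.185 n210 z [-0.268 -0.23  -0.209 -0.202 -0.196]
x0.200 n197 z [-0.269 -0.264 -0.235 -0.212 -0.205]
x0.215 n214 z [-0.27  -0.265 -0.259 -0.232 -0.192]
x0.230 n350 z [-0.268 -0.254 -0.234 -0.197 -0.171]
blob [206. 153.] [ 7  6 32] [ 0.1896  0.2536 -0.2508]
blob [266. 154.] [ 6  8 29] [ 0.3781  0.1466 -1.0449]
blob [367. 165.] [ 14  12 120] [ 0.1416 -0.2102 -0.2492]
blob [231. 225.] [ 23  37 424] [-0.0353  0.1759 -0.2065]
```

Force is back to the scoop's own weight, so the bowl is empty. Raise it and carry it back above the pan.

>>> step_arm(motion=[{"linear": [0, 0, -2], "turn": 0}, {"linear": [0, 0, -5], "turn": 0}, {"linear": [0, 0, -8], "turn": 0}, {"linear": [-1, -0.1, -9], "turn": 0}, {"linear": [-4, -0.5, -9], "turn": 0}, {"linear": [-8, -1.1, -9], "turn": 0}, {"linear": [-12, -1.6, -9], "turn": 0}, {"linear": [-16, -2.1, -9], "turn": 0}, {"linear": [-20, -2.6, -9], "turn": 0}, {"linear": [-24, -3.2, -9], "turn": 0}], gripper=196, squeeze=80)

```text
time_s: 14.9
position: [0.5157, -0.1917, 0.3637]
tcp_rot: [[-0.172, 0.985, -0.001], [0.985, 0.172, -0.0], [0.0, -0.001, -1.0]]
force: [0.6, 0.6, -2.3]
grip_width: 0.267
grasp_force: 79.0
```

>>> step_arm(motion=[{"linear": [-4, -0.5, 0], "turn": 0}, {"linear": [-8, -1.1, 0], "turn": 0}, {"linear": [-12, -1.6, 0], "turn": 0}, {"linear": [-16, -2.1, 0], "turn": 0}, {"linear": [-19, -2.5, 2], "turn": 0}, {"linear": [-20, -2.6, 5], "turn": 0}, {"linear": [-20, -2.6, 8], "turn": 0}, {"linear": [-20, -2.6, 11], "turn": 0}, {"linear": [-20, -2.6, 12.5], "turn": 0}, {"linear": [-20, -2.6, 12.5], "turn": 0}])

```text
time_s: 15.9
position: [0.5235, -0.3904, 0.2364]
tcp_rot: [[-0.173, 0.985, -0.005], [0.985, 0.173, 0.003], [0.004, -0.004, -1.0]]
force: [0.3, 0.0, -2.6]
grip_width: 0.27
grasp_force: 78.9
```

```bash
python3 - <<'E'
from h import *
p,P,X,Y,Z=pitch();cv2.imwrite("pics/t13.png",p)
# stones in the sieve by height over the mesh
m=(np.hypot(P[...,0]+manip.sense()["position"][0]-.482,P[...,1]+manip.sense()["position"][1]-.191)<.09)
W=P+manip.sense()["position"]
h=W[...,2]; b=(m&(h>.053)&(h<.09)).astype(np.uint8)
n,l,st,c=cv2.connectedComponentsWithStats(b)
print([(c[i].round(0),st[i,4],W[l==i][:,2].max()) for i in range(1,n) if st[i,4]>15])
q=W[(h>.095)&(h<.115)&(np.hypot(W[...,0]-.482,W[...,1]-.191)<.12)]
print("sieve",cv2.minEnclosingCircle(q[:,:2].astype(np.float32)))
E
```

```text
t 15.9 [ 0.5235 -0.3904  0.2364] F [ 0.3268  0.0326 -2.6446] M [-0.0657 -0.041   0.0579] 0.2701383428803325
x0.050 n326 z [-0.194 -0.118 -0.114 -0.108 -0.046]
x0.065 n290 z [-0.188 -0.13  -0.126 -0.121 -0.079]
x0.080 n282 z [-0.187 -0.141 -0.138 -0.134 -0.103]
x0.095 n283 z [-0.231 -0.154 -0.149 -0.146 -0.123]
x0.110 n431 z [-0.238 -0.233 -0.17  -0.161 -0.153]
x0.125 n210 z [-0.239 -0.236 -0.234 -0.232 -0.227]
x0.140 n206 z [-0.239 -0.236 -0.234 -0.231 -0.227]
x0.155 n216 z [-0.239 -0.236 -0.233 -0.231 -0.226]
x0.170 n201 z [-0.239 -0.235 -0.233 -0.231 -0.228]
x0.185 n209 z [-0.239 -0.236 -0.233 -0.231 -0.226]
x0.200 n205 z [-0.238 -0.236 -0.233 -0.231 -0.227]
x0.215 n208 z [-0.238 -0.235 -0.233 -0.231 -0.226]
x0.230 n210 z [-0.24  -0.236 -0.233 -0.231 -0.226]
[(array([231., 222.]), np.int32(558), np.float64(0.0854776110151603)), (array([271., 220.]), np.int32(139), np.float64(0.077893920293608))]
sieve ((0.4836788475513458, 0.19037574529647827), 0.10305554419755936)
```

Sieve unmoved, stones on the mesh up to z=0.085. Lower the lip to the pan floor, then let the scoop rotate level under light grip.

>>> step_arm(motion=[{"linear": [0, 0, 1.5], "turn": 0}, {"linear": [0, 0, 3], "turn": 0}, {"linear": [0, 0, 4.5], "turn": 0}, {"linear": [0, 0, 5.5], "turn": 0}, {"linear": [0, 0, 5.5], "turn": 0}])

```text
time_s: 16.45
position: [0.5243, -0.39, 0.1824]
tcp_rot: [[-0.173, 0.985, -0.003], [0.985, 0.173, 0.002], [0.003, -0.003, -1.0]]
force: [-0.5, 1.0, -3.6]
grip_width: 0.27
grasp_force: 78.9
```

>>> step_arm(motion=[{"linear": [0, 0, 0.7], "turn": 0}, {"linear": [0, 0, 1.6], "turn": 0}, {"linear": [0, 0, 2.6], "turn": 0}, {"linear": [0, 0, 3.6], "turn": 0}, {"linear": [0, 0, 4.6], "turn": 0}, {"linear": [0, 0, 5.4], "turn": 0}, {"linear": [0, 0, 6], "turn": 0}], gripper=185)

```text
time_s: 17.15
position: [0.5273, -0.3941, 0.1275]
tcp_rot: [[-0.171, 0.985, 0.006], [0.985, 0.171, -0.006], [-0.007, 0.005, -1.0]]
force: [1.9, -4.5, 4.9]
grip_width: 0.273
grasp_force: 30.4
```

```bash
python3 - <<'E'
from h import *
p,P,X,Y,Z=pitch();cv2.imwrite("pics/t14.png",p)
E
```

```text
t 17.15 [ 0.5273 -0.3941  0.1275] F [ 1.8563 -4.5394  4.9196] M [-0.4888 -0.0632 -0.0311] 0.27349628664642356
x0.050 n285 z [-0.113 -0.083 -0.078 -0.03  -0.011]
x0.065 n270 z [-0.109 -0.088 -0.084 -0.08  -0.027]
x0.080 n245 z [-0.121 -0.094 -0.09  -0.087 -0.048]
x0.095 n236 z [-0.118 -0.1   -0.096 -0.093 -0.06 ]
x0.110 n235 z [-0.115 -0.105 -0.102 -0.098 -0.072]
x0.125 n237 z [-0.123 -0.111 -0.108 -0.104 -0.082]
x0.140 n235 z [-0.121 -0.116 -0.113 -0.11  -0.09 ]
x0.155 n236 z [-0.126 -0.123 -0.12  -0.117 -0.101]
x0.170 n223 z [-0.13  -0.127 -0.124 -0.122 -0.111]
x0.185 n215 z [-0.13  -0.127 -0.124 -0.122 -0.108]
x0.200 n219 z [-0.129 -0.127 -0.125 -0.122 -0.107]
x0.215 n217 z [-0.13  -0.127 -0.124 -0.122 -0.108]
x0.230 n219 z [-0.13  -0.127 -0.125 -0.122 -0.108]
```

>>> step_arm(motion=[{"linear": [0, 0, 0.8], "turn": 0}, {"linear": [0, 0, 1.8], "turn": 0}, {"linear": [0, 0, 2.8], "turn": 0}, {"linear": [0, 0, 3.8], "turn": 0}, {"linear": [0, 0, 4.6], "turn": 0}, {"linear": [0, 0, 5.2], "turn": 0}, {"linear": [0, 0, 5.6], "turn": 0}])

```text
time_s: 17.9
position: [0.5251, -0.3903, 0.0678]
tcp_rot: [[-0.173, 0.985, -0.001], [0.985, 0.173, 0.001], [0.001, -0.001, -1.0]]
force: [-0.0, -2.3, 2.4]
grip_width: 0.276
grasp_force: 27.3
```

```bash
python3 - <<'E'
from h import *
p,P,X,Y,Z=pitch();cv2.imwrite("pics/t15.png",p)
E
```

```text
t 17.9 [ 0.5251 -0.3903  0.0678] F [-0.0121 -2.2706  2.4006] M [-0.1186 -0.0474 -0.0312] 0.2763468461709918
x0.050 n184 z [-0.069 -0.066 -0.062  0.001  0.01 ]
x0.065 n263 z [-0.063 -0.053 -0.031 -0.01  -0.004]
x0.080 n221 z [-0.065 -0.061 -0.058 -0.055 -0.013]
x0.095 n225 z [-0.066 -0.061 -0.059 -0.056 -0.019]
x0.110 n220 z [-0.066 -0.062 -0.06  -0.057 -0.022]
x0.125 n214 z [-0.066 -0.062 -0.06  -0.057 -0.026]
x0.140 n217 z [-0.067 -0.063 -0.06  -0.058 -0.032]
x0.155 n224 z [-0.067 -0.064 -0.061 -0.059 -0.036]
x0.170 n212 z [-0.068 -0.064 -0.061 -0.059 -0.04 ]
x0.185 n223 z [-0.067 -0.065 -0.062 -0.059 -0.045]
x0.200 n215 z [-0.07  -0.066 -0.064 -0.061 -0.054]
x0.215 n219 z [-0.071 -0.067 -0.064 -0.063 -0.058]
x0.230 n214 z [-0.07  -0.067 -0.065 -0.063 -0.055]
```

>>> step_arm(motion=[{"linear": [0, 0, 0.3], "turn": 0}, {"linear": [0, 0, 0.3], "turn": 0}])

```text
time_s: 18.15
position: [0.5252, -0.3904, 0.0654]
tcp_rot: [[-0.173, 0.985, -0.001], [0.985, 0.173, 0.0], [0.001, -0.0, -1.0]]
force: [0.0, -0.7, 1.9]
grip_width: 0.275
grasp_force: 27.1
```

>>> step_arm(motion=[{"linear": [0, 0, 0], "turn": 0}, {"linear": [0, 0, 0], "turn": 0}, {"linear": [0, 0, 0], "turn": 0}, {"linear": [0, 0, 0], "turn": 0}, {"linear": [0, 0, -1], "turn": 0}, {"linear": [0, 0, -4], "turn": 0}, {"linear": [0, 0, -8], "turn": 0}, {"linear": [0, 0, -12.5], "turn": 0}, {"linear": [0, 0, -17], "turn": 0}, {"linear": [0, 0, -19], "turn": 0}], gripper=0)

```text
time_s: 19.15
position: [0.5272, -0.3914, 0.262]
tcp_rot: [[-0.173, 0.985, 0.006], [0.985, 0.173, -0.005], [-0.006, 0.006, -1.0]]
force: [1.0, 0.5, -0.9]
grip_width: 1.0
grasp_force: 0.0
```

>>> step_arm(motion=[{"linear": [2, 0.4, 0], "turn": 0}, {"linear": [6, 1.2, 0], "turn": 0}, {"linear": [10.5, 2.1, 0], "turn": 0}, {"linear": [15, 3, 0], "turn": 0}, {"linear": [19.5, 3.9, 0], "turn": 0}, {"linear": [24, 4.7, 0], "turn": 0}, {"linear": [28.5, 5.6, 0], "turn": 0}, {"linear": [33, 6.4, 0], "turn": 0}, {"linear": [37.5, 7.3, 0], "turn": 0}, {"linear": [42, 8.1, 0], "turn": 0}])

```text
time_s: 20.15
position: [0.5324, 0.0389, 0.2568]
tcp_rot: [[-0.173, 0.985, 0.001], [0.985, 0.173, -0.001], [-0.001, 0.001, -1.0]]
force: [0.9, -0.3, 0.6]
grip_width: 0.998
grasp_force: 0.0
```

>>> step_arm(motion=[{"linear": [4.5, 0.9, 0], "turn": 0}, {"linear": [9, 1.8, 0], "turn": 0}, {"linear": [13.5, 2.7, 0], "turn": 0}, {"linear": [18, 3.5, 0], "turn": 0}, {"linear": [22.5, 4.4, 0], "turn": 0}, {"linear": [27, 5.2, 0], "turn": 0}, {"linear": [31.5, 6, 0], "turn": 0}, {"linear": [35.5, 6.8, 0], "turn": 0}, {"linear": [38, 7.3, 0], "turn": 0}, {"linear": [39.4, 7.5, 0], "turn": 0}])

```text
time_s: 21.15
position: [0.5369, 0.4409, 0.2562]
tcp_rot: [[-0.176, 0.984, -0.0], [0.984, 0.176, 0.001], [0.001, -0.0, -1.0]]
force: [0.2, -0.6, 0.4]
grip_width: 0.999
grasp_force: 0.0
```

```bash
python3 - <<'E'
from h import *
s=manip.sense();print(s["position"],s["qpos"])
p,D=manip.snapshot("top");a,d=manip.snapshot("scene");cv2.imwrite("pics/t16.png",p);cv2.imwrite("pics/s16.png",a);np.save("t16.npy",D);np.save("s16.npy",d)
for n,D in(("top",D),("scene",d)):
    W=cloud(n,D);h=W[...,2]
    m=(np.hypot(W[...,0]-.538,W[...,1]-.439)<.03)&(h>.044)&(h<.066);q=W[m]
    print(n,len(q)); 
    if len(q)>10: print(cv2.minEnclosingCircle(q[:,:2].astype(np.float32)),np.median(q,0))
    m=(np.hypot(W[...,0]-.538,W[...,1]-.439)<.13)&(h>.01)&(h<.03);q=W[m]
    if len(q)>10: print("disc",cv2.minEnclosingCircle(q[:,:2].astype(np.float32)),len(q))
    # scoop level in the pan
    u=np.array([-.173,.985]);c=np.array([.4972,-.2285]);X=(W[...,:2]-c)@u;Y=(W[...,:2]-c)@np.array([.985,.173])
    for x0 in np.arange(-.09,.14,.03):
        m=(abs(X-x0)<.01)&(abs(Y)<.04);print(round(x0,2),np.median(h[m]).round(4),end="; ")
    print()
E
```

```text
[0.5369 0.4409 0.2562] [-19.9796  34.6895 -34.2607  81.6286  19.9055  69.7302 -46.2277]
top 0
disc ((0.5675486326217651, 0.42022716999053955), 0.12062913179397583) 1638
-0.09 0.0108; -0.06 0.0054; -0.03 0.0056; 0.0 0.0052; 0.03 0.0038; 0.06 0.0028; 0.09 0.0038; 0.12 0.0026; 
scene 69
((0.5365496277809143, 0.433340847492218), 0.01762121170759201) [0.5345 0.4287 0.0538]
disc ((0.5407304167747498, 0.44350212812423706), 0.12697826325893402) 1558
-0.09 0.0078; -0.06 0.0059; -0.03 0.0054; 0.0 0.0058; 0.03 0.0041; 0.06 0.0034; 0.09 0.0031; 0.12 0.0031;
```

Scoop lies flat (5–6 mm along its floor). Grasp the knob.

>>> step_arm(motion=[{"linear": [-0.2, 0.1, 3], "turn": 0}, {"linear": [-0.2, 0.1, 7], "turn": 0}, {"linear": [-0.2, 0.1, 11], "turn": 0}, {"linear": [-0.2, 0.1, 15], "turn": 0}, {"linear": [-0.2, 0.1, 18.5], "turn": 0}, {"linear": [-0.2, 0.1, 21], "turn": 0}, {"linear": [-0.2, 0.1, 22.4], "turn": 0}, {"linear": [-0.2, 0.1, 22.8], "turn": 0}, {"linear": [-0.2, 0.1, 22.8], "turn": 0}])

```text
time_s: 22.15
position: [0.5403, 0.4357, 0.0284]
tcp_rot: [[-0.172, 0.985, 0.001], [0.985, 0.172, 0.0], [-0.0, 0.001, -1.0]]
force: [-1.1, 0.9, -0.2]
grip_width: 1.003
grasp_force: 0.0
```

>>> step_arm(motion=[{"linear": [0, 0, 0], "turn": 0}, {"linear": [0, 0, 0], "turn": 0}, {"linear": [0, 0, 0], "turn": 0}, {"linear": [0, 0, 0], "turn": 0}, {"linear": [0, 0, 0], "turn": 0}, {"linear": [0, 0, 0], "turn": 0}], gripper=255, squeeze=60)

```text
time_s: 22.75
position: [0.5401, 0.4368, 0.0289]
tcp_rot: [[-0.173, 0.985, 0.001], [0.985, 0.173, 0.001], [0.001, 0.002, -1.0]]
force: [-0.6, -0.8, 5.7]
grip_width: 0.366
grasp_force: 59.9
```

>>> step_arm(motion=[{"linear": [0, 0, -1], "turn": 0}, {"linear": [0, 0, -3], "turn": 0}, {"linear": [0, 0, -6], "turn": 0}, {"linear": [0, 0, -9.5], "turn": 0}, {"linear": [0, 0, -12.5], "turn": 0}, {"linear": [0, 0, -14], "turn": 0}, {"linear": [0, 0, -14], "turn": 0}])

```text
time_s: 23.45
position: [0.5405, 0.4373, 0.1711]
tcp_rot: [[-0.173, 0.985, 0.004], [0.985, 0.173, 0.003], [0.002, 0.004, -1.0]]
force: [-0.3, -0.2, -0.8]
grip_width: 0.366
grasp_force: 59.6
```

```bash
python3 - <<'E'
from h import *
s=manip.sense();print(s["position"],s["qpos"])
for n in("top","scene"):
    p,D=manip.snapshot(n);cv2.imwrite(f"pics/{n}17.png",p);W=cloud(n,D)-s["position"]
    m=(np.hypot(W[...,0],W[...,1])<.125)&(abs(W[...,2]+.008)<.02);q=W[m]
    A=np.c_[q[:,:2],np.ones(len(q))];k=np.linalg.lstsq(A,q[:,2],rcond=None)[0]
    for _ in range(4):
        g=abs(A@k-q[:,2])<.004;k=np.linalg.lstsq(A[g],q[g,2],rcond=None)[0]
    print(n,len(q),g.sum(),"plane",k,"edge circ",cv2.minEnclosingCircle(q[g][:,:2].astype(np.float32)))
    g2=q[g];r=np.hypot(*g2[:,:2].T);an=np.arctan2(g2[:,1],g2[:,0]);b=np.digitize(an,np.linspace(-np.pi,np.pi,37))
    e=np.array([g2[b==i][np.argmax(r[b==i])] for i in range(1,37) if (b==i).sum()>10]);e=e[np.hypot(*e[:,:2].T)>.09]
    if len(e)>6:
        c=np.linalg.lstsq(np.c_[2*e[:,:2],np.ones(len(e))],(e[:,:2]**2).sum(1),rcond=None)[0];print("circle",c[:2],np.sqrt(c[2]+c[0]**2+c[1]**2),len(e))
E
```

```text
[0.5405 0.4373 0.1711] [-20.3919  38.9007 -32.5744  86.2544  22.7407  61.2209 -48.1726]
top 1471 1224 plane [ 0.0093  0.0018 -0.0097] edge circ ((-0.0018679106142371893, 0.003717664163559675), 0.10344375669956207)
circle [-0.0019  0.0035] 0.10254916909782752 20
scene 1719 1591 plane [-0.0001 -0.0016 -0.0124] edge circ ((-0.004760421346873045, -0.0038052441086620092), 0.10503913462162018)
circle [-0.0049 -0.0038] 0.10304300587189144 32
```

```bash
python3 - <<'E'
from h import *
for n,f in(("top","t16.npy"),("scene","s16.npy"),("top","top0.npy"),("scene","scene0.npy")):
    W=cloud(n,np.load(f));q=W[(abs(W[...,2]-.102)<.006)&(abs(np.hypot(W[...,0]-.482,W[...,1]-.191)-.1)<.02)]
    A=lambda q:np.c_[2*q[:,:2],np.ones(len(q))]
    for _ in range(4):
        c=np.linalg.lstsq(A(q),(q[:,:2]**2).sum(1),rcond=None)[0];R=np.sqrt(c[2]+c[0]**2+c[1]**2);r=np.hypot(*(q[:,:2]-c[:2]).T);q=q[abs(r-R)<.006]
    an=np.arctan2(*(q[:,:2]-c[:2]).T[::-1]);print(f,c[:2],R,len(q),np.histogram(an,8,(-np.pi,np.pi))[0],np.median(q[:,2]),cv2.minEnclosingCircle(q[:,:2].astype(np.float32)))
s=manip.sense();print(s["position"],s["force"])
a=cv2.imread("pics/s16.png");b=cv2.imread("pics/t16.png")
def f(i):return cv2.resize(i,(400,400),interpolation=cv2.INTER_CUBIC)
cv2.imwrite("pics/p17.png",np.hstack([f(a[120:230,205:315]),f(cv2.imread("pics/t13.png")[165:275,190:300])]))
E
```

```text
t16.npy [0.4819 0.1904] 0.10032744283775501 287 [39 43 37 48 52 53 15  0] 0.1022572764714691 ((0.48306551575660706, 0.18960623443126678), 0.1032848209142685)
s16.npy [0.4795 0.1843] 0.10065135757260574 381 [46 62 42 31 55 63 51 31] 0.1013245061638024 ((0.47947654128074646, 0.18544146418571472), 0.1052030697464943)
top0.npy [0.4819 0.1904] 0.10032944747020685 384 [41 45 43 46 56 57 50 46] 0.1017533703723319 ((0.48207661509513855, 0.1908978968858719), 0.10329242795705795)
scene0.npy [0.4796 0.1846] 0.1007019533457886 386 [48 58 40 34 54 68 51 33] 0.10107721001852732 ((0.47926461696624756, 0.18549838662147522), 0.10546644032001495)
[0.5391 0.4356 0.1669] [-0.5442 -0.291  -3.0914]
```

View pics/p17.png

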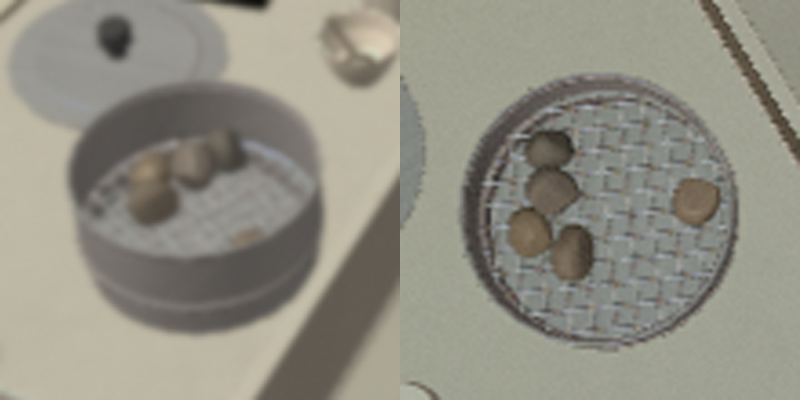

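Pictures: all five stones are on the mesh (right view (549,149), (552,188), (529,232), (572,252), (695,201)). The lid is in the gripper; bring it over the sieve.

>>> step_arm(motion=[{"linear": [-1.5, -0.6, 0], "turn": 0}, {"linear": [-4.5, -1.9, 0], "turn": 0}, {"linear": [-8, -3.3, 0], "turn": 0}, {"linear": [-12, -5, 0], "turn": 0}, {"linear": [-16, -6.6, 0], "turn": 0}, {"linear": [-19.5, -8.1, 0], "turn": 0}, {"linear": [-22, -9.1, 0], "turn": 0}, {"linear": [-23.2, -9.6, 0], "turn": 0}, {"linear": [-23.5, -9.75, 0], "turn": 0}, {"linear": [-23.5, -9.75, 0], "turn": 0}])

```text
time_s: 24.55
position: [0.4841, 0.1886, 0.1674]
tcp_rot: [[-0.173, 0.985, -0.001], [0.985, 0.173, 0.001], [0.001, -0.001, -1.0]]
force: [-0.2, 0.8, -2.1]
grip_width: 0.368
grasp_force: 59.8
```

>>> step_arm(motion=[{"linear": [0, 0, 0.5], "turn": 0}, {"linear": [0, 0, 1.5], "turn": 0}, {"linear": [0, 0, 2.5], "turn": 0}, {"linear": [0, 0, 2.5], "turn": 0}, {"linear": [0, 0, 2.5], "turn": 0}, {"linear": [0, 0, 2.5], "turn": 0}, {"linear": [0, 0, 2.5], "turn": 0}])

```text
time_s: 25.25
position: [0.4844, 0.1881, 0.1431]
tcp_rot: [[-0.173, 0.985, 0.001], [0.985, 0.173, 0.0], [0.0, 0.001, -1.0]]
force: [-0.1, 0.1, -2.7]
grip_width: 0.367
grasp_force: 59.8
```

```bash
cat > lid.py <<'E'
from h import *
s=manip.sense();print(s["position"],s["force"],s["tcp_rot"][:,2])
S={"top":np.array([.4819,.1904]),"scene":np.array([.4796,.1845])}
for n in S:
    p,D=manip.snapshot(n);cv2.imwrite(f"pics/{n}_lid%.0f.png"%(s["time_s"]*100),p);W=cloud(n,D)-np.r_[S[n],s["position"][2]]
    m=(np.hypot(W[...,0],W[...,1])<.125)&(abs(W[...,2]+.010)<.012);q=W[m]
    A=np.c_[q[:,:2],np.ones(len(q))];g=np.ones(len(q),bool)
    for _ in range(5):
        k=np.linalg.lstsq(A[g],q[g,2],rcond=None)[0];g=abs(A@k-q[:,2])<.004
    e=q[g];r=np.hypot(*e[:,:2].T);b=np.digitize(np.arctan2(e[:,1],e[:,0]),np.linspace(-np.pi,np.pi,37))
    e=np.array([e[b==i][np.argmax(r[b==i])] for i in range(1,37) if (b==i).sum()>8]);e=e[np.hypot(*e[:,:2].T)>.085]
    for _ in range(3):
        c=np.linalg.lstsq(np.c_[2*e[:,:2],np.ones(len(e))],(e[:,:2]**2).sum(1),rcond=None)[0];R=np.sqrt(c[2]+c[0]**2+c[1]**2);e=e[abs(np.hypot(*(e[:,:2]-c[:2]).T)-R)<.004]
    print(n,g.sum(),"plane",k,"z",k[2]+s["position"][2],"lid-sieve",c[:2],R,len(e))
E
python3 lid.py
```

```text
[0.4844 0.1881 0.1431] [-0.0525  0.1393 -2.6859] [ 0.0006  0.0002 -1.    ]
top 1150 plane [-0.0016 -0.0004 -0.0099] z 0.1331279944752302 lid-sieve [0.0013 0.0016] 0.10272120930068919 19
scene 2202 plane [ 0.0007  0.001  -0.0095] z 0.13353612325548556 lid-sieve [0.0006 0.0012] 0.10285479603814385 31
```

>>> step_arm(motion=[{"linear": [-0.1, -0.1, 0.4], "turn": 0}, {"linear": [-0.1, -0.1, 0.9], "turn": 0}, {"linear": [-0.1, -0.1, 1.3], "turn": 0}, {"linear": [-0.1, -0.1, 1.7], "turn": 0}, {"linear": [-0.1, -0.1, 2.1], "turn": 0}, {"linear": [-0.1, -0.1, 2.4], "turn": 0}, {"linear": [-0.1, -0.1, 2.7], "turn": 0}, {"linear": [-0.1, -0.1, 2.8], "turn": 0}, {"linear": [-0.1, -0.1, 2.8], "turn": 0}])

```text
time_s: 26.25
position: [0.4833, 0.1868, 0.1168]
tcp_rot: [[-0.173, 0.985, 0.0], [0.985, 0.173, -0.002], [-0.002, 0.0, -1.0]]
force: [-5.9, -3.8, 17.5]
grip_width: 0.367
grasp_force: 61.8
```

```bash
python3 lid.py
```

```text
[0.4833 0.1868 0.1168] [-5.9205 -3.79   17.5078] [ 0.0004 -0.0019 -1.    ]
top 1066 plane [ 0.0019  0.0018 -0.0097] z 0.10704304403322851 lid-sieve [-0.0001  0.0002] 0.10267974204686238 20
scene 2156 plane [ 0.0016  0.0016 -0.0094] z 0.10734553513154592 lid-sieve [-0.0003 -0.0001] 0.10278089364601926 31
```

>>> step_arm(motion=[{"linear": [0, 0, -0.15], "turn": 0}, {"linear": [0, 0, -0.15], "turn": 0}])

```text
time_s: 26.55
position: [0.4837, 0.187, 0.1169]
tcp_rot: [[-0.173, 0.985, 0.001], [0.985, 0.173, 0.0], [-0.0, 0.001, -1.0]]
force: [-1.6, -1.2, 5.4]
grip_width: 0.369
grasp_force: 60.5
```

>>> step_arm(motion=[{"linear": [0, 0, 0], "turn": 0}, {"linear": [0, 0, 0], "turn": 0}, {"linear": [0, 0, 0], "turn": 0}, {"linear": [0, 0, 0], "turn": 0}, {"linear": [0, 0, -1], "turn": 0}, {"linear": [0, 0, -4], "turn": 0}, {"linear": [0, 0, -8], "turn": 0}, {"linear": [0, 0, -12], "turn": 0}, {"linear": [0, 0, -14], "turn": 0}, {"linear": [0, 0, -14], "turn": 0}], gripper=0)

```text
time_s: 27.55
position: [0.4851, 0.1878, 0.2602]
tcp_rot: [[-0.173, 0.985, 0.007], [0.985, 0.173, 0.002], [0.0, 0.007, -1.0]]
force: [0.8, -0.2, -0.5]
grip_width: 0.999
grasp_force: 0.0
```

>>> step_arm(motion=[{"linear": [-3, 0, -1], "turn": 0}, {"linear": [-7, 0, -2], "turn": 0}, {"linear": [-11, 0, -2], "turn": 0}, {"linear": [-15, 0, -2], "turn": 0}, {"linear": [-19, 0, -2], "turn": 0}, {"linear": [-21, 0, -2], "turn": 0}, {"linear": [-21, 0, -2], "turn": 0}])

```text
time_s: 28.25
position: [0.5194, -0.024, 0.2751]
tcp_rot: [[-0.167, 0.986, -0.002], [0.986, 0.167, -0.001], [-0.0, -0.002, -1.0]]
force: [0.8, -0.4, 0.5]
grip_width: 1.0
grasp_force: 0.0
```

```bash
python3 - <<'E'
from h import *
s=manip.sense();print(s["position"],s["time_s"])
S={"top":np.array([.4819,.1904]),"scene":np.array([.4796,.1845])}
for n in S:
    p,D=manip.snapshot(n);W=cloud(n,D);cv2.imwrite(f"pics/{n}_end.png",p)
    m=(np.hypot(W[...,0]-S[n][0],W[...,1]-S[n][1])<.098)&(np.hypot(W[...,0]-S[n][0],W[...,1]-S[n][1])>.035)&(abs(W[...,2]-.105)<.02);q=W[m]-np.r_[S[n],0]
    A=np.c_[q[:,:2],np.ones(len(q))];k=np.linalg.lstsq(A,q[:,2],rcond=None)[0];print(n,len(q),k,np.std(A@k-q[:,2]))
    m=(np.hypot(W[...,0]-S[n][0],W[...,1]-S[n][1])<.13)&(abs(W[...,2]-.105)<.008);q=W[m]
    print(cv2.minEnclosingCircle((q[:,:2]-S[n]).astype(np.float32)))
    D0=np.load(n+"0.npy");W0=cloud(n,D0);
    for nm,c in(("bottle",(.72,-.145)),("mortar",(.72,.305)),("tin",(.33,.347))):
        r=[]
        for w in(W0,W): 
            mm=(np.hypot(w[...,0]-c[0],w[...,1]-c[1])<.06)&(w[...,2]>.025)&(w[...,2]<.2);r.append((mm.sum(),w[mm].mean(0) if mm.any() else 0))
        print(nm,r)
E
```

```text
[ 0.5194 -0.024   0.2751] 28.25
top 3570 [0.0013 0.0007 0.1076] 0.003056614393453364
((0.0011074384674429893, 0.0011807543924078345), 0.10418593883514404)
bottle [(np.int64(398), array([ 0.7288, -0.1452,  0.0798])), (np.int64(395), array([ 0.7291, -0.1452,  0.08  ]))]
mortar [(np.int64(365), array([0.7244, 0.3047, 0.042 ])), (np.int64(359), array([0.7241, 0.3042, 0.042 ]))]
tin [(np.int64(347), array([0.3309, 0.3482, 0.0424])), (np.int64(351), array([0.3308, 0.3481, 0.0424]))]
scene 2124 [0.0028 0.0048 0.1073] 0.0024903445386728496
((0.0004891639109700918, 0.0009776722872629762), 0.10539349913597107)
bottle [(np.int64(580), array([ 0.7253, -0.1612,  0.0761])), (np.int64(585), array([ 0.7254, -0.1611,  0.0758]))]
mortar [(np.int64(303), array([0.7172, 0.296 , 0.0426])), (np.int64(45), array([0.7152, 0.269 , 0.04  ]))]
tin [(np.int64(258), array([0.3271, 0.3382, 0.0404])), (np.int64(259), array([0.3271, 0.3381, 0.0402]))]
```

Lid is level (under 0.3°) and home, at about 0.107 m against 0.106 expected. The scoop is flat and the bystanders haven't moved, so I'm handing in.

```bash
python3 -c "
from plant import manip
print(manip.hand_in())"
```

```text
the job is handed in; nothing more can be done
None
```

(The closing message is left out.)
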